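Shut and lock the filter cover of a bench air filter

TASK

The filter of the bench air-filter unit has been changed and its cover left standing up. Push the cover down with your fingertips until it is fully shut, then set a fingertip in the slot of its quarter-turn fastener and turn it clockwise, seen from above, to its stop, so that the cover is locked. Use the fingertips only: pick nothing up, do not swing the cover further open, and leave everything else on the bench and on the unit where it stands.

Things in the scene. Friction and masses are not known exactly. Their poses are not given: they have to be found in the camera images.
- unit: bench air-filter unit, a white box fixed on the bench, 300 (x) x 340 (y) x 130 mm tall, louvres in front. Origin at the centre of its underside; x runs from its front (robot side) to its back, y to its left, z up. In its top lies the hinged cover, centred on y = +45 mm; to the right of that a plain deck 100 mm wide with a switch and a 14 mm tall fan knob near its front
- cover_hinge (a point): middle of the cover's hinge line, on the unit at x = +90.5, y = +45, z = +126 mm; axes as the unit's, the hinge runs along y. The cover is a flat white plate, 220 x 220 x 8 mm, reaching from here to 130 mm before the unit's centre; shut, its top is flush with the unit's top (z = +130 mm), 2 mm behind the unit's 18 mm wide front rim
- cover (a joint): hinge angle of the cover, rad: 0 fully shut (firm stop), growing as its front edge swings up; at the start 0.3 to 0.65, range to 1.2. About 0.5 kg with a stiff hinge: it stays where it is left, and 1 to 4 N downwards near its front edge push it shut; then it stays down by itself unless pulled up
- cover_press (a point): point on the cover's top face in the bare area left of the fastener, 150 mm from the hinge line and 80 mm left of the cover's centre line; with the cover shut it lies at unit x = -59.5, y = +125, z = +130 mm. Its frame swings with the cover: x towards the hinge, y left, z out of the top face
- fastener (a joint): angle of the quarter-turn fastener, rad, growing clockwise seen from above: 0 unlocked, 1.571 locked, firm stops at both; at the start 0 to 0.35. Turns stiffly (0.08 N m), stays where it is left. Below, a cam tongue swings from the right to the front and from about 0.9 rad on passes under a keeper behind the front rim; turned with the cover up it keeps the cover from shutting
- dial_centre (a point): centre of the fastener, on its turning axis, level with its top: grey round dial 92 mm across, standing 2 mm above the cover's top face, on the cover's centre line 158 mm from the hinge line. With the cover shut it lies at unit x = -67.5, y = +45, z = +132 mm. Its frame turns with the dial, z out of its top; the slot runs along its y
- slot_floor (a point): middle of the slot's floor, 14 mm below dial_centre (unit z = +118 mm with the cover shut). The one slot across the dial's middle has closed ends and a black floor, is 68 mm long (along this frame's y), 40 mm wide and 14 mm deep: a closed pair of fingertips goes in. It lies left-right along the unit's y at joint value 0 and front-back at 1.571
- dropper: small amber dropper bottle, 28 mm across, 66 mm tall, standing on the filter unit's deck to the right of the cover; origin at the centre of its underside
- petri: closed glass Petri dish, 94 mm across, 15 mm tall, on the bench in front of the unit; origin at the centre of its underside
- slide_box: closed blue plastic microscope-slide box, 87 x 172 x 34 mm, on the bench in front of the unit; origin at the centre of its underside
- stain_jar: square glass staining jar with a white screw cap, 52 x 52 x 94 mm, on the bench in front of the unit; origin at the centre of its underside
- bowl: glass bowl, 136 mm across, 60 mm tall, on the bench to the right of the unit; origin at the centre of its underside
- wash_bottle: white wash bottle with a bent spout, 68 mm across, 180 mm tall, on the bench to the right of the unit, behind the bowl; origin at the centre of its underside
- old_filter: spent filter cartridge in a cardboard frame, 180 x 200 x 52 mm, lying on the bench to the left of the unit; origin at the centre of its underside
- marker: black marker pen lying on the unit's deck beside the dropper bottle, 135 x 15 x 15 mm; origin in its middle at the underside

How it is judged:
By the outcome, as a careful person would: the job done as asked, in the order asked, and still so for the second after the job is handed in, with the robot touching nothing.
It also fails if it takes over 48 s, if anything falls off the work surface, if the arm or the gripper's body presses on something with over 40 N, if the wrist force passes 120 N, or if a joint passes its speed limit or range.

ROBOT

A 7-joint arm with a two-finger parallel gripper is mounted at the origin on the work surface. World frame = base frame: x ahead of the robot, y to its left, z up, the work surface at z = 0. Lengths are in m, angles in rad, forces in N, time in s.
With the tool pointing down it reaches from about 0.425 to 0.925 m from the base axis. Payload 6.8 kg.
Tool frame: the origin (TCP) lies between the finger pads; the fingertips stand 22 mm ahead of it and the grasp point (between the pads) lies 3 mm ahead of it; z points along the fingers, y is the direction in which the jaws open and shut (so a half turn about z gives the same grasp; the last joint's range is limited). The gripper opens to 85 mm and grips with 20 to 120 N. Pads are 22 mm wide; open, the fingers measure 114 mm over their backs; the gripper's body (76 mm by 85 mm) begins 54 mm behind the grasp point. The pads swing forward as they close: fully open they stand 13 mm farther back than shut.
Start: joints at [1.111, 0.477, 0.022, 1.555, -0.011, 1.109, -0.083], TCP at [0.233, -0.634, 0.253] pointing down, gripper open.
Joint ranges: [-2.96, 2.96], [-0.34, 2.1], [-1.41, 1.46], [0.24, 2.44], [-1.37, 4.51], [0.17, 1.92], [-2.96, 2.96]. Speed limits (rad/s): [2.39, 2.39, 3.14, 3.14, 3.14, 3.14, 3.14].

INTERFACE

Orientations are given as a unit quaternion [w, x, y, z].
In Python, from station import bot gives the robot as it stands. The module is installed in compiled form; this text tells all that it offers.
- The arm moves only by the tool drive_tool, never from a script. Its argument "series" is one flat list of numbers, 7 for each row, row after row: the opening, from -1 (shut) to 1 (fully open), then the shift along the tool's x, y, z in mm, then the turn, a rotation vector about the tool's x, y, z in rad. In form: [jaw, x, y, z, wx, wy, wz, jaw, x, y, z, wx, wy, wz, ...]. A call has 1 to 12 rows; each row shifts and turns the commanded pose from where the row before left it, along the tool's axes as they then stand; what a row does not reach is not made up. A row lasts 1/8 s, in which the tool goes at most 62.5 mm and 10.7 degrees, less where a joint would pass 70% of its speed; a pose out of reach is approached as far as the arm can. A call with a gripper value outside its range is refused whole. The fingers move at their own pace and stop on an object; "force" is the grip in N (left out, the last holds). Time passes only in rows, so rows that do not move let the fingers close. It gives the time, the measured TCP pose, the force and the opening at its end, in the units of the state.
- bot.get_obs(): the state, without advancing time (a new reading comes with each control period).
- bot.read_camera(name): name is "side" or "top" or "wrist"; returns a dict with "pixels" (420x560x3 uint8, blue, green, red), "camera_matrix" (3x3 intrinsics, pixels), "rvec" (rotation vector, rad) and "tvec" (3), from world to camera coordinates, as OpenCV has them. Camera axes: x right, y down, z forward; pixel columns grow to the right and rows downward; lengths in m; the calibration is good to about 2 mm. The wrist camera is an equidistant fisheye: a pixel r from the principal point sees the ray r / f radians off the axis. A picture is of the moment at which its call begins. There is no depth.
- bot.hand_in(): hands the job in, once; it reports no verdict.
The state is a dict: "t": time; "q": joint angles; "joint_vel": joint speeds; "joint_torque": joint torques, N m; "eef_pos": TCP position; "tool_rot": TCP orientation; "contact_force": force on the tool from outside, world axes, zero at the start; "torque": the same for the moment, N m; "gripper_width": opening from 0.0 (shut) to 1.0 (fully open).
Only numpy, scipy, OpenCV 4.12 (cv2) and the standard library are available. Lean on these libraries where they do the work, as an engineer would, in place of code of your own. Each camera call takes 0.05 s, during which the arm holds its last target. There are 200 camera calls.

## Working session

There is one attempt and no reset: what is moved stays moved. The work goes in short steps, Python scripts to look and compute and a tool call to move; the robot and the scene stay as the last step left them, time stands still between calls to the robot, and variables do not carry over. Pictures are saved under pics/ and viewed, about 8 in all and at most 12, crops included, and the job is handed in when it is done.

Besides the shell and the picture viewer there is one more tool, called after "Request:" by a JSON object that holds its "method" and its "body", one argument or row to a line. drive_tool: Moves the arm, as the interface text tells. Its arguments: {"type":"object","properties":{"series":{"type":"array"},"force":{"type":"number"}},"required":["series"]}

```bash
mkdir -p pics; cat > h.py <<'E'
import numpy as np, cv2
from station import bot
from scipy.spatial.transform import Rotation as R
def cam(n):
    c=bot.read_camera(n); c['name']=n; c['R']=cv2.Rodrigues(np.array(c['rvec'],float))[0]; c['t']=np.array(c['tvec'],float).ravel(); c['K']=np.array(c['camera_matrix']); c['o']=-c['R'].T@c['t']; return c
def ray(c,u,v):
    K=c['K']; x=(u-K[0,2])/K[0,0]; y=(v-K[1,2])/K[1,1]
    if c['name']=='wrist':
        r=np.hypot(x,y); s=np.sin(r)/r if r>1e-9 else 1; d=np.array([x*s,y*s,np.cos(r)])
    else: d=np.array([x,y,1.])
    d=c['R'].T@d; return d/np.linalg.norm(d)
def onz(c,u,v,z):
    d=ray(c,u,v); return c['o']+d*(z-c['o'][2])/d[2]
def proj(c,p):
    q=c['R']@np.asarray(p,float)+c['t']; K=c['K']
    if c['name']=='wrist':
        th=np.arctan2(np.hypot(q[0],q[1]),q[2]); n=np.hypot(q[0],q[1])+1e-12; x,y=q[0]/n*th,q[1]/n*th
    else: x,y=q[0]/q[2],q[1]/q[2]
    return np.array([K[0,0]*x+K[0,2],K[1,1]*y+K[1,2]])
E
python3 - <<'E'
from h import *
for n in('top','side'):
    c=cam(n); cv2.imwrite(f'pics/{n}0.png',c['pixels']); print(n,c['o'].round(3),c['K'].round(1).tolist(),ray(c,280,210).round(3))
o=bot.get_obs(); print({k:np.round(v,3).tolist() for k,v in o.items()})
E
```

```text
top [0.342 0.033 1.122] [[416.5, 0.0, 278.9], [0.0, 416.5, 207.3], [0.0, 0.0, 1.0]] [ 0.215 -0.024 -0.976]
side [0.081 0.489 0.886] [[520.1, 0.0, 293.2], [0.0, 520.1, 212.4], [0.0, 0.0, 1.0]] [ 0.476 -0.448 -0.757]
{'t': 0.1, 'q': [1.111, 0.478, 0.022, 1.556, -0.011, 1.109, -0.083], 'joint_vel': [-0.001, -0.001, 0.001, -0.004, 0.001, -0.001, -0.001], 'joint_torque': [0.004, -59.776, 1.613, -28.195, 0.013, 0.005, 0.0], 'eef_pos': [0.232, -0.633, 0.252], 'tool_rot': [-0.001, 0.985, 0.175, -0.0], 'contact_force': [-0.078, -0.58, 0.432], 'torque': [0.031, -0.017, 0.051], 'gripper_width': 1.0}
```

View pics/top0.png

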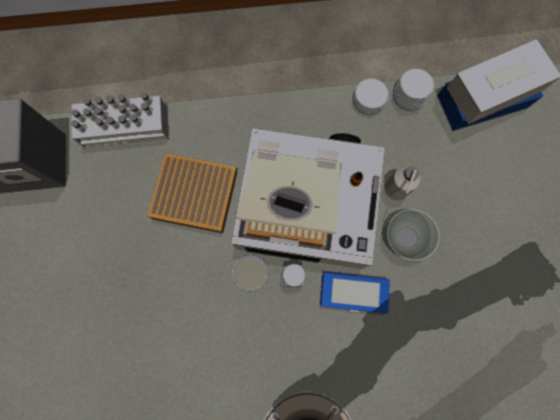

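View pics/side0.png

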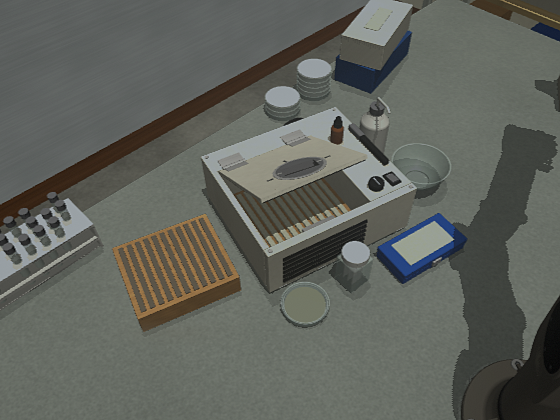

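The top view shows the unit's top at about (254,130), (384,148), (371,264), (234,244), with the raised cover and dial at (290,203). The side view shows the cover up by about 0.4 rad and the dial at (300,168).

```bash
python3 - <<'E'
from h import *
c=cam('top'); s=cam('side')
def big(c,x0,y0,x1,y1,k): return cv2.resize(c['pixels'][y0:y1,x0:x1],None,fx=k,fy=k,interpolation=cv2.INTER_CUBIC)
a=big(c,225,120,395,270,4); b=big(s,190,95,430,295,3)
a=cv2.convertScaleAbs(a,alpha=1.3); b=cv2.convertScaleAbs(b,alpha=1.3)
cv2.imwrite('pics/topc.png',a); cv2.imwrite('pics/sidec.png',b)
P=[onz(c,*p,0.13) for p in((254,130),(384,148),(371,264),(234,244))]
print(np.round(P,3)); print([round(np.linalg.norm(P[i]-P[i-1]),3) for i in range(4)])
E
```

```text
[[ 0.775  0.052  0.13 ]
 [ 0.691 -0.27   0.13 ]
 [ 0.407 -0.191  0.13 ]
 [ 0.49   0.127  0.13 ]]
[np.float64(0.296), np.float64(0.332), np.float64(0.295), np.float64(0.329)]
```

View pics/topc.png

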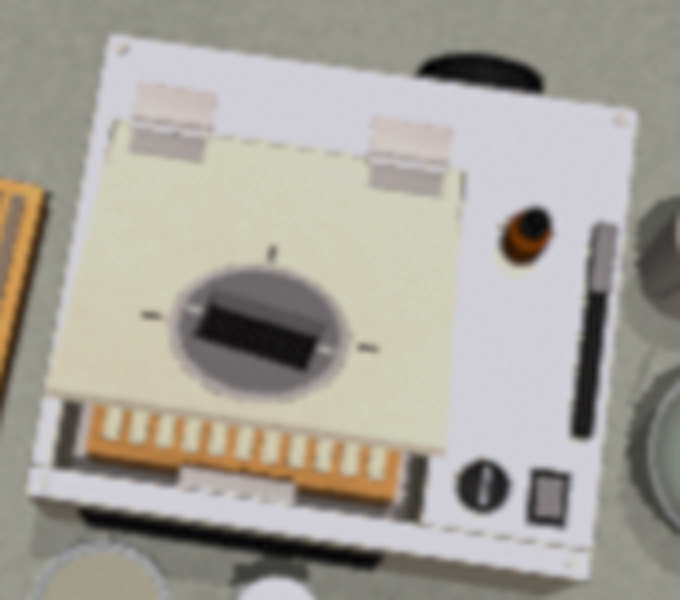

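View pics/sidec.png

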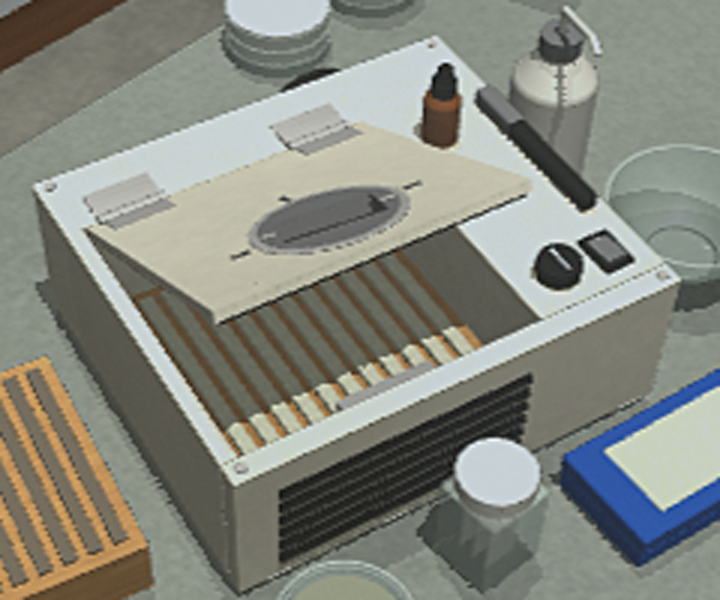

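```bash
cat >> h.py <<'E'
def tri(c1,p1,c2,p2):
    d1,d2=ray(c1,*p1),ray(c2,*p2); A=np.stack([d1,-d2],1); k=np.linalg.lstsq(A,c2['o']-c1['o'],rcond=None)[0]
    a,b=c1['o']+k[0]*d1,c2['o']+k[1]*d2; return (a+b)/2,np.linalg.norm(a-b)
E
python3 - <<'E'
from h import *
c=cam('top'); s=cam('side')
T=lambda x,y:(x/4+225-.4,y/4+120-.4); S=lambda x,y:(x/3+190-.33,y/3+95-.33)
U={'BL':(.15,.17),'BR':(.15,-.17),'FR':(-.15,-.17),'FL':(-.15,.17)}
t={'BL':(110,35),'BR':(638,110),'FR':(588,578),'FL':(28,495)}
sd={'BL':(36,186),'BR':(434,38),'FR':(680,278),'FL':(234,487)}
W=[];M=[]
for k in U:
    a=onz(c,*T(*t[k]),.13); b=onz(s,*S(*sd[k]),.13); print(k,a.round(4),b.round(4)); W+= [a[:2],b[:2]]; M+=[U[k]]*2
W=np.array(W);M=np.array(M)
z=((M-M.mean(0))@[1,-1j])*((W-W.mean(0))@[1,1j]); yaw=np.angle(z.sum())
r=R.from_euler('z',yaw).as_matrix(); o=np.r_[W.mean(0),0]
print('unit',o,yaw, 'res',((W-W.mean(0))-M@r[:2,:2].T).round(3).tolist())
np.savez('unit.npz',o=o,yaw=yaw)
for n,a,b in(('cFL',(47,393),(218,318)),('cFR',(441,450),(530,188)),('dial',(261,330),(330,218))):
    p,e=tri(c,T(*a),s,S(*b)); u=r.T@(p-o); print(n,p.round(3),e.round(4),'unit',u.round(4),'ang',np.arctan2(u[2]-.126,.0905-u[0]).round(3))
E
```

```text
BL [0.7805 0.0562 0.13  ] [0.7796 0.0546 0.13  ]
BR [ 0.6938 -0.2704  0.13  ] [ 0.6934 -0.2667  0.13  ]
FR [ 0.4066 -0.1928  0.13  ] [ 0.4076 -0.1936  0.13  ]
FL [0.4917 0.1326 0.13  ] [0.4931 0.1339 0.13  ]
unit [ 0.59327767 -0.06827243  0.        ] -0.25934824953923385 res [[-0.001, -0.001], [-0.002, -0.003], [-0.001, 0.001], [-0.001, 0.004], [0.002, 0.001], [0.003, 0.001], [-0.0, -0.002], [0.001, -0.001]]
cFL [0.531 0.107 0.23 ] 0.0013 unit [-0.1055  0.1536  0.23  ] ang 0.488
cFR [ 0.477 -0.103  0.227] 0.0016 unit [-0.1039 -0.0632  0.2267] ang 0.478
dial [ 0.56  -0.014  0.204] 0.0003 unit [-0.0464  0.044   0.2045] ang 0.521
```

Request:
{"method": "drive_tool", "body": {
  "series": [-1,0,0,-45,0,0,0,-1,0,0,-45,0,0,0,-1,40,-39,0,0,0,0,-1,40,-39,0,0,0,0,-1,40,-39,0,0,0,0,-1,40,-39,0,0,0,0,-1,40,-39,0,0,0,0,-1,40,-39,0,0,0,0,-1,40,-39,0,0,0,0,-1,40,-39,0,0,0,0,-1,40,-39,0,0,0,0,-1,40,-39,0,0,0,0],
  "force": 40
}}

```text
t: 1.8
eef_pos: [0.4742, -0.1281, 0.3436]
tool_rot: [0.0, 0.985, 0.175, 0.0]
contact_force: [0.8, -0.6, 0.6]
gripper_width: 0.001
```

Request:
{"method": "drive_tool", "body": {
  "series": [-1,40,-39,0,0,0,0,-1,40,-39,0,0,0,0,-1,0,0,0,0,0,-0.18,-1,0,0,0,0,0,-0.18,-1,0,0,0,0,0,-0.18,-1,0,0,0,0,0,-0.18,-1,0,0,0,0,0,-0.18,-1,0,0,0,0,0,-0.18,-1,0,0,0,0,0,-0.18,-1,0,0,0,0,0,-0.18,-1,0,0,0,0,0,-0.18,-1,0,0,0,0,0,-0.18]
}}

```text
t: 3.3
eef_pos: [0.5219, -0.029, 0.3433]
tool_rot: [0.0, 0.472, 0.881, -0.0]
contact_force: [0.7, -0.0, -0.2]
gripper_width: -0.001
```

Request:
{"method": "drive_tool", "body": {
  "series": [-1,0,0,0,0,0,-0.18,-1,0,0,0,0,0,-0.18,-1,0,0,0,0,0,-0.18,-1,0,0,0,0,0,0]
}}

```text
t: 3.8
eef_pos: [0.5219, -0.0291, 0.3433]
tool_rot: [-0.0, 0.224, 0.975, 0.0]
contact_force: [-0.2, -0.1, 0.2]
gripper_width: -0.001
```

Request:
{"method": "drive_tool", "body": {
  "series": [-1,0,53.5,0,0,0,0,-1,0,53.5,0,0,0,0,-1,0,0,45,0,0,0,-1,0,0,45,0,0,0,-1,0,0,8,0,0,0,-1,0,0,8,0,0,0,-1,0,0,8,0,0,0,-1,0,0,8,0,0,0,-1,0,0,8,0,0,0,-1,0,0,0,0,0,0]
}}

```text
t: 5.05
eef_pos: [0.5683, 0.0672, 0.2127]
tool_rot: [-0.0, 0.223, 0.975, -0.0]
contact_force: [0.1, -0.0, -0.4]
gripper_width: -0.003
```

```bash
python3 - <<'E'
from h import *
s=cam('side'); cv2.imwrite('pics/s1.png',cv2.resize(s['pixels'][60:300,150:430],None,fx=2.5,fy=2.5))
E
```

```text
(no output)
```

View pics/s1.png

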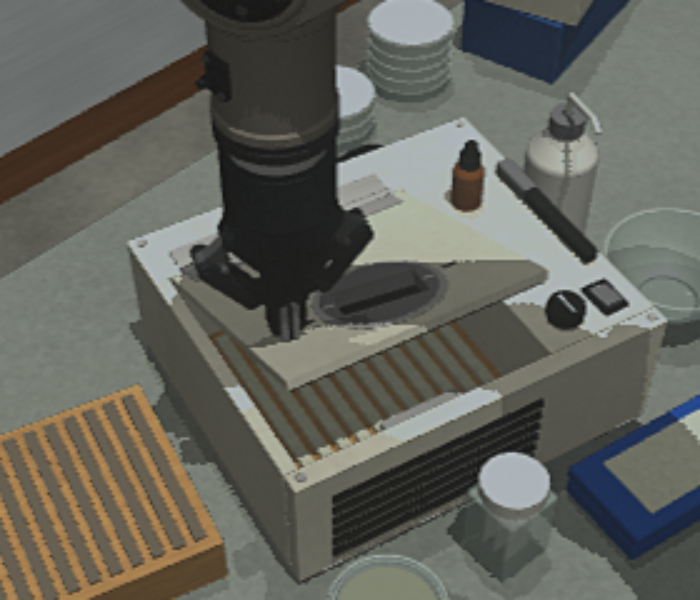

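The picture shows the shut fingertips on the cover's left part at (290,335), and the cover already lower: its front-left corner has moved from (263,202) to (265,215) in the full frame. I'll keep pushing.

Request:
{"method": "drive_tool", "body": {
  "series": [-1,0,0,8,0,0,0,-1,0,0,8,0,0,0,-1,0,0,8,0,0,0,-1,0,0,8,0,0,0,-1,0,0,8,0,0,0,-1,0,0,8,0,0,0,-1,0,0,6,0,0,0,-1,0,0,3,0,0,0,-1,0,0,3,0,0,0,-1,0,0,0,0,0,0]
}}

```text
t: 6.35
eef_pos: [0.5686, 0.0673, 0.1531]
tool_rot: [0.0, 0.223, 0.975, -0.0]
contact_force: [-0.0, 1.4, -0.4]
gripper_width: 0.001
```

Request:
{"method": "drive_tool", "body": {
  "series": [-1,0,0,2,0,0,0,-1,0,0,1.5,0,0,0,-1,0,0,0,0,0,0]
}}

```text
t: 6.72
eef_pos: [0.5689, 0.0674, 0.152]
tool_rot: [0.001, 0.223, 0.975, -0.001]
contact_force: [-7.0, -2.7, 18.3]
gripper_width: -0.001
```

Request:
{"method": "drive_tool", "body": {
  "series": [-1,0,0,-30,0,0,0,-1,0,0,-50,0,0,0,-1,-3.5,-40,-20,0,0,0,-1,-3.5,-40,0,0,0,0,-1,0,0,0,0,0,0]
}}

```text
t: 7.35
eef_pos: [0.5394, -0.0117, 0.2498]
tool_rot: [0.0, 0.226, 0.974, -0.001]
contact_force: [-0.4, 1.6, 0.5]
gripper_width: 0.003
```

```bash
python3 - <<'E'
from h import *
c=cam('wrist'); s=cam('side'); t=cam('top')
a=cv2.resize(c['pixels'],(560,420)); b=cv2.resize(s['pixels'][60:300,150:430],(490,420))
cv2.imwrite('pics/w2.png',c['pixels']); cv2.imwrite('pics/s2.png',b)
u=np.load('unit.npz'); r=R.from_euler('z',u['yaw']).as_matrix(); o=u['o']
w=lambda p:r@np.array(p)+o
print('dial',w([-.0675,.045,.132]).round(4),'wrist px',proj(c,w([-.0675,.045,.132])).round(1),'side',proj(s,w([-.0675,.045,.132])).round(1))
print('cover corners',[proj(c,w([-.1295,y,.13])).round(1).tolist() for y in(.155,-.065)])
print(bot.get_obs()['eef_pos'])
E
```

```text
dial [ 0.5396 -0.0075  0.132 ] wrist px [284.4 205.6] side [304.2 200.8]
cover corners [[409.5, 102.5], [134.2, 157.7]]
[ 0.54021748 -0.00688257  0.2498699 ]
```

View pics/w2.png

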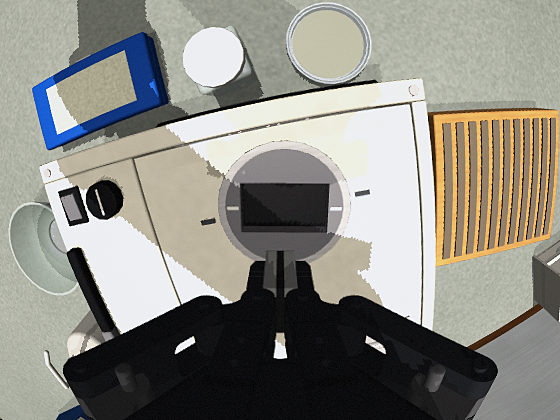

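View pics/s2.png

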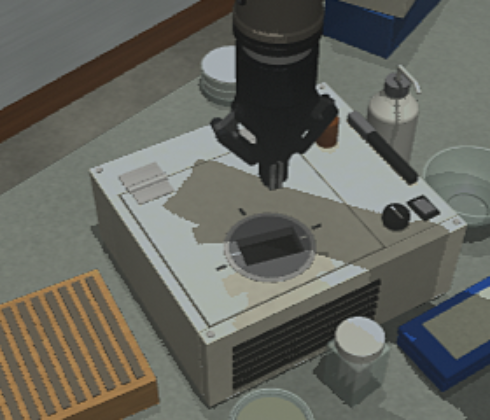

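The cover is down flush. In the wrist view the dial is centred near (285,203), its slot runs along the image x, which is the jaw direction, and the ticks are tilted by about 0.19 rad.

```bash
python3 - <<'E'
from h import *
c=cam('wrist'); o=bot.get_obs(); r=R.from_quat(np.roll(o['tool_rot'],-1)).as_matrix()
g=cv2.cvtColor(c['pixels'],cv2.COLOR_BGR2GRAY)
f=lambda p,z:onz(c,*p,z)
for n,p,z in(('dial',(285,203),.132),('mL',(232,209),.132),('mR',(340,208.5),.132),('floor?',(285,207),.118)):
    w=f(p,z); print(n,w.round(4),'tool mm',(r.T@(w-o['eef_pos'])*1000).round(1))
print('dial diam',np.linalg.norm(f((218,203),.132)-f((352,203),.132)),np.linalg.norm(f((285,141),.132)-f((285,264),.132)))
d=f((340,208.5),.132)-f((232,209),.132); k=f((363,192),.13)-f((208,222),.13)
print('slot yaw',np.arctan2(d[1],d[0]),'tick yaw',np.arctan2(k[1],k[0]),'tool y yaw',np.arctan2(r[1,1],r[0,1]),o['eef_pos'])
E
```

```text
dial [ 0.5388 -0.001   0.132 ] tool mm [  3.6   4.2 117.8]
mL [ 0.5253 -0.0402  0.132 ] tool mm [ -1.2 -37.  117.8]
mR [0.5615 0.0358 0.132 ] tool mm [ -0.9  47.2 117.9]
floor? [ 0.5459 -0.0041  0.118 ] tool mm [ -4.    4.4 131.8]
dial diam 0.1043666124727079 0.10012625556803498
slot yaw 1.1262097915506641 tick yaw 1.321960762225594 tool y yaw 1.1225304136777596 [ 0.5402723  -0.00644221  0.24984567]
```

Request:
{"method": "drive_tool", "body": {
  "series": [-0.45,0,-1,30,0,0,0,-0.45,0,0,30,0,0,0,-0.45,0,0,25,0,0,0,-0.45,0,0,0,0,0,0,-0.45,0,0,0,0,0,0]
}}

```text
t: 8.18
eef_pos: [0.5403, -0.0076, 0.1656]
tool_rot: [0.0, 0.222, 0.975, 0.0]
contact_force: [0.7, 0.2, 1.5]
gripper_width: 0.271
```

```bash
python3 - <<'E'
from h import *
c=cam('wrist'); s=cam('side')
a=cv2.resize(c['pixels'][60:360,120:460],(560,494)); b=cv2.resize(s['pixels'][150:250,255:355],(240,494)[:1]+(240,))
b=cv2.copyMakeBorder(b,0,494-240,0,0,cv2.BORDER_CONSTANT)
cv2.imwrite('pics/w3.png',np.hstack([a,b]))
E
```

```text
(no output)
```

View pics/w3.png

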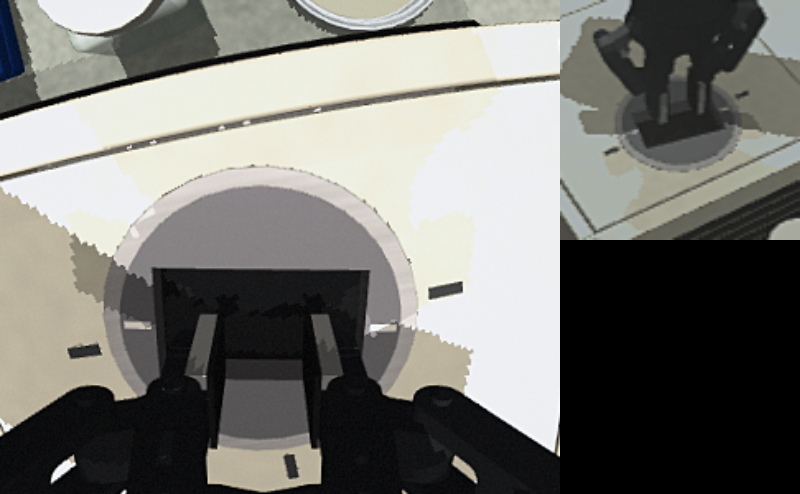

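The open tips at (205,340) and (325,340) lie within the slot, whose rim runs from x = 152 to 370, centred to about 1 mm. Going down into it.

Request:
{"method": "drive_tool", "body": {
  "series": [-0.45,0,0,8,0,0,0,-0.45,0,0,6,0,0,0,-0.45,0,0,4,0,0,0,-0.45,0,0,3,0,0,0,-0.45,0,0,0,0,0,0]
}}

```text
t: 8.9
eef_pos: [0.5394, -0.0086, 0.1436]
tool_rot: [-0.0, 0.223, 0.975, -0.0]
contact_force: [0.7, 0.5, 0.3]
gripper_width: 0.275
```

Request:
{"method": "drive_tool", "body": {
  "series": [-0.45,0,0,0,0,0,0.12,-0.45,0,0,0,0,0,0.12,-0.45,0,0,0,0,0,0.12,-0.45,0,0,0,0,0,0.12,-0.45,0,0,0,0,0,0.12,-0.45,0,0,0,0,0,0.12,-0.45,0,0,0,0,0,0.12,-0.45,0,0,0,0,0,0]
}}

```text
t: 9.9
eef_pos: [0.5402, -0.0092, 0.1442]
tool_rot: [0.001, 0.601, 0.799, 0.0]
contact_force: [1.6, -2.8, -0.2]
gripper_width: 0.274
```

```bash
python3 - <<'E'
from h import *
c=cam('wrist'); o=bot.get_obs(); print(o['torque'],o['eef_pos'],o['contact_force'],o['q'])
cv2.imwrite('pics/w4.png',c['pixels'][60:360,120:460])
E
```

```text
[-0.63616777 -0.43388582  0.04438552] [ 0.54022981 -0.00909443  0.144158  ] [ 1.45801376 -3.59619491  0.4697532 ] [ 0.27706575  0.43256195 -0.4683278   1.95256517  0.26454991  0.81459738
 -0.05379989]
```

View pics/w4.png

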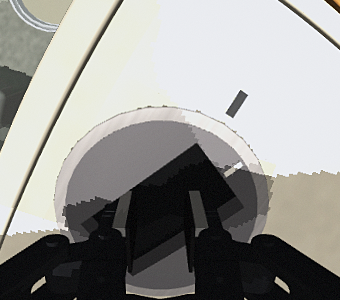

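The dial is being dragged: its slot now lies obliquely across the tips and has turned past the tick at (237,103). Continuing.

Request:
{"method": "drive_tool", "body": {
  "series": [-0.45,0,0,0,0,0,0.12,-0.45,0,0,0,0,0,0.12,-0.45,0,0,0,0,0,0.12,-0.45,0,0,0,0,0,0.12,-0.45,0,0,0,0,0,0.12,-0.45,0,0,0,0,0,0.12,-0.45,0,0,0,0,0,0.12,-0.45,0,0,0,0,0,0.12,-0.45,0,0,0,0,0,0.1,-0.45,0,0,0,0,0,0]
}}

```text
t: 11.2
eef_pos: [0.5398, -0.0087, 0.144]
tool_rot: [0.0, 0.922, 0.387, 0.0]
contact_force: [0.9, -2.0, 1.2]
gripper_width: 0.278
```

```bash
python3 - <<'E'
from h import *
c=cam('wrist'); o=bot.get_obs(); print(o['torque'],o['eef_pos'],o['contact_force'],o['q'])
cv2.imwrite('pics/w5.png',c['pixels'][60:360,100:480])
E
```

```text
[-0.5370048  -0.19261919 -0.06110734] [ 0.53976752 -0.00871618  0.14396785] [ 0.78426752 -2.45488797  0.86841017] [ 0.08667458  0.40265414 -0.23020083  1.96599499  0.12711699  0.78611881
 -0.99134501]
```

View pics/w5.png

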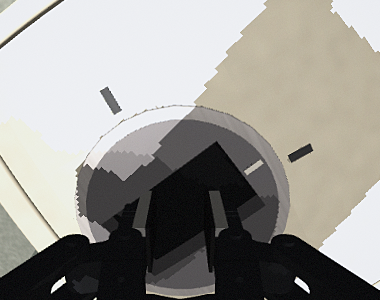

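The slot mark at (255,167) is now almost on the locked tick at (300,152). I'll turn on until the stop is felt.

Request:
{"method": "drive_tool", "body": {
  "series": [-0.45,0,0,0,0,0,0.06,-0.45,0,0,0,0,0,0.06,-0.45,0,0,0,0,0,0]
}}

```text
t: 11.62
eef_pos: [0.5397, -0.0087, 0.144]
tool_rot: [0.0, 0.944, 0.331, 0.0]
contact_force: [0.2, -2.7, 2.4]
gripper_width: 0.277
```

```bash
python3 - <<'E'
from h import *
o=bot.get_obs(); print(o['torque'],o['eef_pos'],o['contact_force'],o['tool_rot'],2*np.arctan2(o['tool_rot'][2],o['tool_rot'][1]))
E
```

```text
[-0.53753032 -0.14321     0.0030341 ] [ 0.53974176 -0.00866305  0.14395257] [ 0.16587706 -2.72286448  2.44323276] [1.02889764e-04 9.43667262e-01 3.30895840e-01 1.75413135e-04] 0.6745054852742984
```

Request:
{"method": "drive_tool", "body": {
  "series": [-0.45,0,0,0,0,0,0.06,-0.45,0,0,0,0,0,0.06,-0.45,0,0,0,0,0,0]
}}

```text
t: 12.0
eef_pos: [0.5389, -0.0085, 0.1439]
tool_rot: [0.0, 0.962, 0.275, -0.001]
contact_force: [-3.3, -1.8, 7.3]
gripper_width: 0.277
```

```bash
python3 - <<'E'
from h import *
o=bot.get_obs(); print(o['torque'],o['eef_pos'],o['contact_force'],o['gripper_width'],2*np.arctan2(o['tool_rot'][2],o['tool_rot'][1]))
c=cam('wrist'); cv2.imwrite('pics/w6.png',c['pixels'][60:360,100:480])
E
```

```text
[-0.56160419  0.60731131  0.59295473] [ 0.53894133 -0.00847005  0.14389228] [-3.32546901 -1.79408552  7.3496006 ] 0.27736591733055754 0.5563052617943582
```

View pics/w6.png

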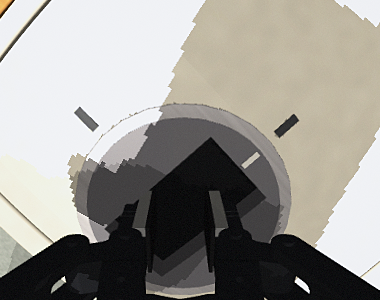

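The torque about the turning axis has jumped from 0 to 0.6 N m, well above the 0.08 N m friction, and the slot mark at (250,160) points at the tick at (287,125). That is the stop. I'll press slightly more, back off by the slack, and lift out.

Request:
{"method": "drive_tool", "body": {
  "series": [-0.45,0,0,0,0,0,0.04,-0.45,0,0,0,0,0,0,-0.45,0,0,0,0,0,0]
}}

```text
t: 12.42
eef_pos: [0.5384, -0.0084, 0.1439]
tool_rot: [0.0, 0.967, 0.256, -0.001]
contact_force: [-4.5, -1.8, 8.1]
gripper_width: 0.276
```

```bash
python3 - <<'E'
from h import *
o=bot.get_obs(); print(o['torque'],o['eef_pos'],o['contact_force'],o['gripper_width'],2*np.arctan2(o['tool_rot'][2],o['tool_rot'][1]))
E
```

```text
[-0.47684885  0.87504165  0.90247732] [ 0.53835791 -0.00835191  0.1439077 ] [-4.50218747 -1.78921343  8.07991946] 0.2757869999783672 0.5174987608329737
```

Request:
{"method": "drive_tool", "body": {
  "series": [-0.45,0,0,0,0,0,-0.1,-0.45,0,0,0,0,0,-0.15,-0.45,0,0,0,0,0,-0.15,-0.45,0,0,0,0,0,0,-0.45,0,0,-8,0,0,0,-0.45,0,0,-10,0,0,0,-0.45,0,0,-20,0,0,0,-0.45,0,0,-50,0,0,0,-0.45,0,0,-50,0,0,0,-0.45,0,0,0,0,0,0,-0.45,0,0,0,0,0,0]
}}

```text
t: 13.8
eef_pos: [0.5393, -0.0085, 0.282]
tool_rot: [0.0, 0.898, 0.44, 0.0]
contact_force: [-0.5, 1.2, -0.1]
gripper_width: 0.276
```

```bash
python3 - <<'E'
from h import *
c=cam('wrist'); s=cam('side'); o=bot.get_obs()
a=cv2.resize(c['pixels'],(448,336)); K=cv2.resize(s['pixels'][90:290,180:440],(448,345))
b=cv2.resize(c['pixels'][100:320,180:400],(345,345))
g=np.zeros((345,793,3),np.uint8); g[:,:448]=K; g[:,448:]=b; g=np.vstack([g,np.zeros((250,793,3),np.uint8)]); g[350:590,0:320]=cv2.resize(c['pixels'],(320,240))
cv2.imwrite('pics/f.png',g); cv2.imwrite('pics/wraw.png',c['pixels'])
u=np.load('unit.npz'); r=R.from_euler('z',u['yaw']).as_matrix(); w=lambda p:r@np.array(p)+u['o']
print('crop px dial',((proj(c,w([-.0675,.045,.132]))-[180,100])*345/220).round(1),[((proj(c,w([-.0675+d,.045,.132]))-[180,100])*345/220).round(1).tolist() for d in(-.04,.04)],o['contact_force'])
E
```

```text
crop px dial [156.  150.6] [[90.6, 177.3], [223.4, 123.3]] [ 0.06388466  0.3507198  -0.16703689]
```

View pics/f.png

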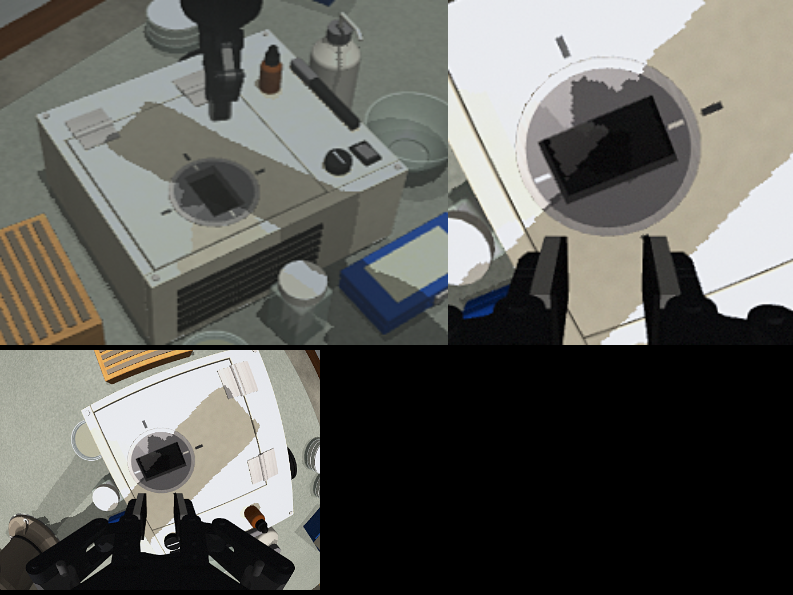

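The final view shows the cover flush and the slot marks at (542,179) and (677,125) pointing at the rear tick at (712,108). The slope is 0.40, against 0.41 predicted for fully locked. Nothing else has moved, and the tool is clear.

```bash
python3 -c "
from station import bot
print(bot.hand_in())"
```

```text
the job is handed in; nothing more can be done
None
```

The cover is shut and its fastener is turned clockwise to the stop. I handed the job in at about 14 s of the 48 s allowed.

**Cover:** I pushed it down with the shut fingertips at the bare area left of the fastener. It met a firm stop at 18 N, with the tips at a height of 0.130 m, level with the unit's top. In the last pictures it lies flush.

**Fastener:** I set the slightly opened fingertips in the slot and turned it until the torque rose from about 0 to 0.9 N m (friction is 0.08 N m). I then backed off and lifted clear. In the final wrist view the slot matches the fully locked direction to within about 0.01 rad.

**Other checks:**
- The other objects look unmoved by eye in the final pictures; I did not measure them.
- With the tool clear, the contact force read close to zero.
- One check disagreed: a wrist-camera reading put the dial about 6 mm off the place worked out from the unit. I traced this to pixel positions taken from an earlier picture, before the arm had settled. A fresh picture showed the tips centred in the slot to about 1 mm.

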